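Contact probe on the graphite pad's marked spot

TASK

Slide the jaw of the bench gauge along by its red knob until the black graphite pad sits against the fixed end stop and the jaw's sprung brass shoe is pressed in by it. Then lift the orange contact probe out of its wooden stand and hold it upright on the pad, its sprung brass tip inside the white ring, pressing lightly so that the tip sinks about half way (5 of its 10 mm) and never hits bottom hard. Finish while still holding the probe pressed there, with the jaw left nipping the pad, and do not knock the jar, the bottle or the tape about.

Things in the scene. Friction and masses are not known exactly. Their poses are not given: they have to be found in the camera images.
- gauge: bench slide gauge, fixed to the table: dark steel bed 70 (x) x 190 (y) x 12 mm high, origin at the centre of its underside, z up. At its +y end stands the fixed steel end stop, 30 mm high above the bed, its face at y = +70 mm. The jaw slides along the gauge's y.
- jaw (a joint): position of the sliding aluminium jaw (60 x 20 mm, top 42 mm above the table) in m: 0 at the -y end, growing as it moves along the gauge's +y towards the end stop, at 0.100 its face would meet the stop. It stays where it is left (sliding friction about 5 N). With the 60 mm pad against the stop, the shoe first touches at 0.035 and is fully pressed in, jaw face on the pad, at 0.040: bring it to about 0.038 to 0.040, where it goes no further.
- jaw_shoe (a joint): how far the sprung brass shoe (40 x 16 mm, standing 5 mm out of the jaw's face towards the pad) is pushed into the jaw, m: 0 relaxed, 0.005 flush with the face; spring 0.6 N per mm, so 3 N when flush, and it stays pressed when the jaw is let go
- jaw_knob (a point): centre of the upper part of the jaw's upright red knob, 62 mm above the table: a post 16 mm in diameter standing from 42 to 72 mm above the table; gauge x = 0
- pad: black graphite pad, loose, 60 x 60 x 30 mm high, about 0.25 kg, lying on the gauge's bed (its top 42 mm above the table) between jaw and end stop with a few mm of gap; origin at the centre of its underside, z up
- pad_spot (a point): the marked spot: centre of the white ring (inner diameter 18, outer 23 mm) painted on the pad's top face, 8 mm along pad x and -6 mm along pad y from the pad's centre, at the height of the top face
- stand: wooden probe stand, fixed, 56 x 56 x 51 mm high with an upright hole 18 mm in diameter right through its middle; origin at the centre of its underside
- probe: contact probe, loose, about 0.11 kg, standing upright in the stand, tip down; origin at the end of its tip (spring relaxed), z along the probe from tip to handle. Brass tip 6 mm in diameter; steel nose 14 mm in diameter from z = 12 to 45 mm; black collar 28 mm in diameter from 45 to 50 mm that rests on the stand; orange square handle 24 x 24 mm, flat sides facing x and y, from z = 50 to 110 mm, with a black button on top to 113 mm. Lifted 45 mm it is clear of the stand.
- probe_grip (a point): middle of the probe's orange handle, on its axis, 80 mm from the relaxed tip end
- probe_tip (a joint): how far the sprung tip is pushed into the nose, m: 0 relaxed, 0.010 bottomed; the spring takes 0.6 N to start and 0.4 N more per mm (2.6 N at 5 mm)
- tip_end (a point): end of the sprung brass tip, moving with it
- frit_jar: clear jar of pink frit with a black lid, 46 mm in diameter, 71 mm high, loose bystander; origin at the centre of its underside
- flux_bottle: clear bottle with a white cap and a printed label, 48 mm in diameter, 82 mm high, loose bystander; origin at the centre of its underside
- tape: roll of black tape lying flat, 58 mm in diameter, 19 mm high, loose bystander; origin at the centre of its underside
Not all that is in view belongs to the job. Of the things like the stand, leave any that is blue or purple; of the rest the larger one is meant.

How it is judged:
On the way, in this order (a step that is already met when the one before it is completed fails the run):
1. the jaw bears on the pad with more than 0.8 N and the pad is at the end stop (within 2.5 mm) (contact force between jaw and pad above 0.8 N and y of pad in the frame of gauge between 0.0375 and 0.0425 m), for 0.2 s.
2. the probe is lifted clear of its stand in the fingers (contact force between the fingers and probe above 1 N and contact force between probe and stand below 0.05 N and height (world z) of tip_end above 0.056 m), for 0.2 s.
At the end, for the whole second after the job is handed in: Fingers hold the probe, off its stand, at rest, within 8 degrees of upright, tip touching the pad within 7 mm of the ring centre and pushed in 2 to 8.5 mm; pad flat on the bed within 2.5 mm of its place at the end stop, jaw bearing on it with over 0.8 N (all of step 1 and contact force between the fingers and probe above 1 N and contact force between probe and stand below 0.05 N and contact force between probe and pad above 0.4 N and horizontal distance between tip_end and pad_spot below 0.007 m and z of tip_end in the frame of pad_spot below 0.003 m and angle between probe's own z axis and vertical below 0.14 rad and value of joint probe_tip between 0.002 and 0.0085 m and z of pad in the frame of gauge between 0.01 and 0.0145 m and angle between pad's own z axis and vertical below 0.05 rad and linear speed of probe below 0.02 m/s); the arm keeps its last pose, push and grip.
It fails at once if the probe is pressed on the pad with more than 15 N (bottomed hard) (contact force between probe and pad above 15 N).
It fails at once if the frit jar is pushed more than 30 mm or tipped over (distance of frit_jar from where it was at the start of the episode above 0.03 m or angle between frit_jar's own z axis and vertical above 0.5 rad).
It fails at once if the bottle is pushed more than 30 mm or tipped over (distance of flux_bottle from where it was at the start of the episode above 0.03 m or angle between flux_bottle's own z axis and vertical above 0.5 rad).
It fails at once if the tape roll is pushed more than 30 mm or tipped over (distance of tape from where it was at the start of the episode above 0.03 m or angle between tape's own z axis and vertical above 0.5 rad).
It also fails if it takes over 48 s, if anything falls off the work surface, if the arm or the gripper's body presses on something with over 40 N, if the wrist force passes 120 N, or if a joint passes its speed limit or range.

ROBOT

A 7-joint arm with a two-finger parallel gripper is mounted at the origin on a cart in front of the work surface, level with it; the furniture and walls round the work are solid. World frame = base frame: x ahead of the robot, y to its left, z up, the work surface at z = 0. Lengths are in m, angles in rad, forces in N, time in s.
With the tool pointing down it reaches from about 0.425 to 1.025 m from the base axis. Payload 3.6 kg.
Tool frame: the origin (TCP) lies at the very end of the fingers, on their centre line; the grasp point (between the pads) lies 19 mm behind it; z points along the fingers, y is the line along which they close (so a half turn about z gives the same grasp; the last joint's range is limited). The gripper opens to 85 mm and grips with 20 to 120 N. Pads are 22 mm wide; open, the fingers measure 114 mm over their backs; the gripper's body (76 mm by 85 mm) begins 54 mm behind the grasp point. The pads swing forward as they close: fully open they stand 13 mm farther back than shut.
Start: joints at [-1.258, 0.591, 0.048, 1.609, -0.033, 0.943, -0.034], TCP at [0.287, 0.666, 0.231] pointing down, gripper open.
Joint ranges: [-2.69, 2.69], [-0.47, 2.24], [-1.27, 1.36], [0.19, 2.51], [-1.53, 4.68], [0.08, 2.07], [-3.09, 3.09]. Speed limits (rad/s): [2.57, 2.57, 3.14, 3.14, 3.14, 3.14, 3.14].

INTERFACE

Orientations are given as a unit quaternion [w, x, y, z].
In Python, from rig import * gives the robot as it stands.
- The arm moves only by the tool arm_command, never from a script. Its argument "deltas" is a list that holds one entry, the list of rows, each a list of 4 numbers: the shift along the tool's x, y, z in m, then the turn about the tool's z in rad. A call has 1 to 10 rows; each row is the pose to reach, as a shift and turn from the pose commanded when the call began, along the tool's axes at that moment; what a row does not reach only later rows make up. A row lasts 1/8 s, in which the tool goes at most 62.5 mm and 10.7 degrees, less where a joint would pass 70% of its speed; a pose out of reach is approached as far as the arm can. A call with a gripper value outside its range is refused whole. "gripper" is the gripper's target within -1 to 1 (fully open at 1, half-way at 0, shut at -1), set as the call begins (left out, the last holds). The fingers move at their own pace and stop on an object; the grip force is fixed at half the most. Time passes only in rows, so rows that repeat a pose let the fingers close. It gives the time, the measured TCP pose, the force, the opening and the grip force at its end, in the units of the state.
- get_state(): the state, without advancing time (a new reading comes with each control period).
- capture(name): name is "scene" or "side" or "wrist"; returns a dict with "pixels" (420x560x3 uint8, red, green, blue), "vertical_fov" (degrees; the focal length in pixels is half the picture's height over the tangent of half this angle, whatever the lens; pixels are square), "cx", "cy" (the principal point, pixels), "position" and "attitude" of the camera in the world. Camera axes: x right, y up, looking along -z (the intrinsics and any distortion apply to the point x, -y, -z); pixel columns grow to the right and rows downward; lengths in m; the calibration is good to about 2 mm. The wrist camera is an equidistant fisheye: a pixel r from the principal point sees the ray r / f radians off the axis. A picture is of the moment at which its call begins. There is no depth.
- sign_off(): hands the job in; it is judged then, once.
The state is a dict: "time": time; "joint_positions": joint angles; "joint_velocities": joint speeds; "effort": joint torques, N m; "tool_pos": TCP position; "eef_rot": TCP orientation; "wrist_force": force on the tool from outside, world axes, zero at the start; "ft_torque": the same for the moment, N m; "finger_gap": finger opening in m; "finger_force": force on a finger pad.
Only numpy, scipy, OpenCV 4.12 (cv2) and the standard library are available. Lean on these libraries where they do the work, as an engineer would, in place of code of your own. Each camera call takes 0.05 s, during which the arm holds its last target. There are 200 camera calls.

## Working session

There is one attempt and no reset: what is moved stays moved. The work goes in short steps, Python scripts to look and compute and a tool call to move; the robot and the scene stay as the last step left them, time stands still between calls to the robot, and variables do not carry over. Pictures are saved under pics/ and viewed, at most 10 in all, crops included, and the job is handed in when it is done.

Besides the shell and the picture viewer there is one more tool, called after ">>>" as name([rows], argument=value, ...), one row to a line, values as JSON. arm_command: Moves the arm, as the interface text tells. Its arguments: {"type":"object","properties":{"deltas":{"type":"array","items":{"type":"array","items":{"type":"array","items":{"type":"number"}}}},"gripper":{"type":"number"}},"required":["deltas"]}

```bash
mkdir -p pics
cat > h.py <<'E'
from rig import *
import numpy as np, cv2, pickle
from scipy.spatial.transform import Rotation as R
def snap(cam,name):
    c=capture(cam); pickle.dump(c,open(f'pics/{name}.pkl','wb')); cv2.imwrite(f'pics/{name}.png',np.ascontiguousarray(c['pixels'][...,::-1])); return c
def load(n): return pickle.load(open(f'pics/{n}.pkl','rb'))
def rot(c):
    a=np.array(c['attitude'],float)
    return a if a.shape==(3,3) else R.from_quat(a,scalar_first=True).as_matrix()
def foc(c): return c['pixels'].shape[0]/2/np.tan(np.radians(c['vertical_fov'])/2)
def ray(c,u,v,fish=False):
    f=foc(c); x=(u-c['cx'])/f; y=(v-c['cy'])/f
    if fish:
        r=np.hypot(x,y); s=np.sin(r)/r if r>1e-9 else 1; d=np.array([x*s,-y*s,-np.cos(r)])
    else: d=np.array([x,-y,-1.])
    return rot(c)@d
def onz(c,u,v,z,fish=False):
    d=ray(c,u,v,fish); p=np.array(c['position']); return p+d*(z-p[2])/d[2]
def proj(c,P,fish=False):
    q=rot(c).T@(np.array(P)-c['position']); x,y,z=q[0],-q[1],-q[2]; f=foc(c)
    if fish:
        r=np.hypot(x,y); t=np.arctan2(r,z); return c['cx']+f*t*x/r, c['cy']+f*t*y/r
    return c['cx']+f*x/z, c['cy']+f*y/z
E
python3 - <<'E'
from h import *
for n in ['scene','side','wrist']:
    c=snap(n,n+'0'); print(n,{k:v for k,v in c.items() if k!='pixels'})
s=get_state(); print(s)
a=[cv2.imread(f'pics/{n}0.png') for n in ['scene','side','wrist']]
E
```

```text
scene {'vertical_fov': 55.71322936928035, 'cx': 285.141769281324, 'cy': 208.2570273615393, 'position': array([ 0.03304888, -0.10622661,  0.80780959]), 'attitude': array([ 0.805825  ,  0.28292577, -0.16448445, -0.49350171])}
side {'vertical_fov': 47.487004971428135, 'cx': 274.26308688903543, 'cy': 209.32109588046285, 'position': array([0.3921545 , 1.18824355, 0.55111841]), 'attitude': array([-0.06306569, -0.02891464,  0.53408437,  0.8425797 ])}
wrist {'vertical_fov': 65.70646984690485, 'cx': 277.76909782728376, 'cy': 213.84460762577942, 'position': array([0.21948096, 0.69426768, 0.37295716]), 'attitude': array([ 0.8264658 , -0.1208765 , -0.07820504,  0.54426752])}
{'time': 0.15, 'joint_positions': array([-1.25747315,  0.59193373,  0.04835249,  1.60952195, -0.03330483,
        0.94271388, -0.03367922]), 'joint_velocities': array([ 0.00065827, -0.00301357, -0.00128761, -0.00611905,  0.00149886,
       -0.00218747, -0.0009748 ]), 'effort': array([ 3.54939591e-03, -5.49239802e+01,  1.54964101e+00, -1.98452014e+01,
        9.52496688e-03,  5.60388944e-03, -9.98234157e-06]), 'tool_pos': array([0.28663484, 0.66523279, 0.23038848]), 'eef_rot': array([-1.20180887e-04,  2.01980882e-01,  9.79389064e-01, -8.77456791e-04]), 'wrist_force': array([-0.65300978, -0.36826011,  0.37531263]), 'ft_torque': array([ 0.02635673,  0.0075307 , -0.0292923 ]), 'finger_force': 0.0, 'finger_gap': 0.08549383687022248}
```

View pics/scene0.png

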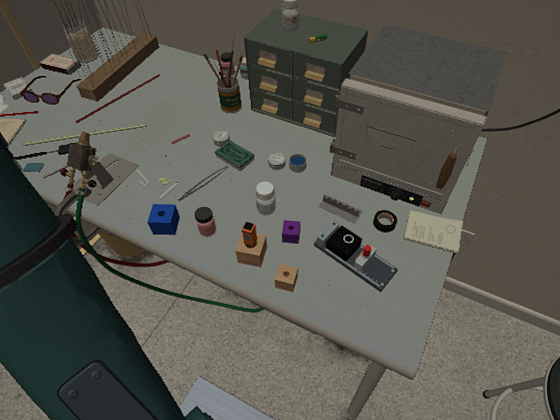

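View pics/side0.png

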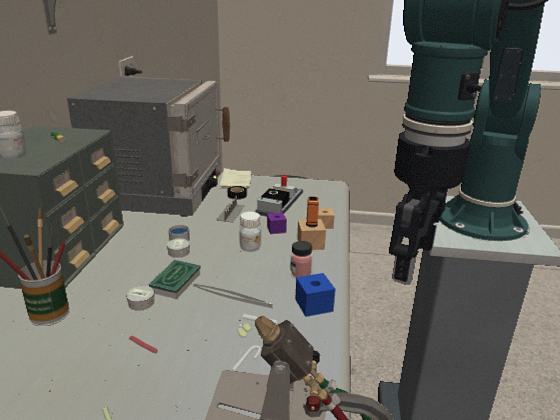

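The scene view shows four stand-like blocks: blue (163,218), purple (291,231), a small wooden one (287,276) and a larger wooden one (252,248) with the orange probe in it. The larger wooden one fits the description. The gauge is at about (355,255), with the red knob at (367,250), the pad at (346,240) and the tape at (385,221). I'll enlarge the crop to confirm.

Run:
```python
import cv2
a=cv2.imread('pics/scene0.png')[195:300,225:405]
cv2.imwrite('pics/c1.png',cv2.resize(a,None,fx=4.4,fy=4.4,interpolation=cv2.INTER_CUBIC))
```

```text
(no output)
```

View pics/c1.png

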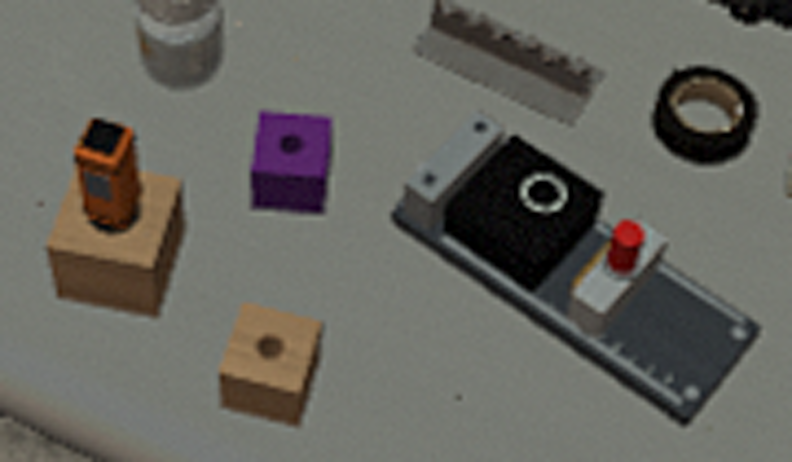

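Run:
```python
from h import *
c=load('scene0')
g=lambda x,y,z: onz(c,225+x/4.4-.4,195+y/4.4-.4,z)
P=lambda n,p: print(n,p.round(4))
k=g(628,230,.072);P('knob',k); r=g(543,192,.042);P('ring',r)
b=g(107,134,.119);P('button',b)
P('stand',np.mean([g(48,245,.051),g(80,172,.051),g(184,180,.051),g(160,255,.051)],0))
cr=g(758,328,.012);cb=g(687,415,.012);P('bedR',cr);P('bedB',cb);cl=g(396,212,.012);P('bedL',cl); print(np.linalg.norm(cr-cb),np.linalg.norm(cl-cb))
d=cl-cb; print('yaw of y axis',np.degrees(np.arctan2(d[1],d[0]))); e=cr-cb; print('x axis',np.degrees(np.arctan2(e[1],e[0])))
d=g(157,252,.051)-g(48,245,.051); print('stand edge yaw',np.degrees(np.arctan2(d[1],d[0])),np.linalg.norm(d))
P('tape',g(705,115,.019)); P('btl',g(180,30,.04)); P('purple top',g(291,145,.04)); P('smallwood',g(270,345,.04)); P('jar',onz(c,204,213,.071))
s=get_state();M=R.from_quat(s['eef_rot'],scalar_first=True).as_matrix();print(M.round(3))
```

```text
knob [ 0.528  -0.0407  0.072 ]
ring [0.5505 0.0098 0.042 ]
button [0.4348 0.1994 0.119 ]
stand [0.434  0.1991 0.051 ]
bedR [ 0.542  -0.1155  0.012 ]
bedB [ 0.4786 -0.099   0.012 ]
bedL [0.5228 0.0804 0.012 ]
0.06550587244380046 0.1847843819042834
yaw of y axis 76.15831606638305
x axis -14.515825627570592
stand edge yaw -67.47407183068134 0.055967884804622475
tape [ 0.6547 -0.048   0.019 ]
btl [0.5622 0.2344 0.04  ]
purple top [0.5192 0.1422 0.04  ]
smallwood [0.4062 0.0967 0.04  ]
jar [0.4454 0.3328 0.071 ]
[[-0.918  0.396 -0.001]
 [ 0.396  0.918 -0.002]
 [-0.    -0.002 -1.   ]]
```

The crop confirms the wooden stand holding the probe (button 107,134), the end stop at the gauge's left end, the ring at (543,192) and the knob at (628,230). Measured sizes match: bed 65 x 185 mm, stand edge 56 mm. I'm moving to above the gauge.

>>> arm_command([
  [[-0.04, -0.045, 0, -0.03], [-0.08, -0.09, 0, -0.06], [-0.12, -0.133, 0, -0.1], [-0.16, -0.177, 0, -0.13], [-0.2, -0.22, 0, -0.16], [-0.24, -0.265, 0, -0.16], [-0.28, -0.31, 0, -0.16], [-0.32, -0.353, 0, -0.16], [-0.36, -0.397, 0, -0.16], [-0.4, -0.44, 0, -0.16]],
])

```text
time: 1.4
tool_pos: [0.4805, 0.1016, 0.2314]
eef_rot: [0.0, 0.123, 0.992, 0.0]
wrist_force: [0.9, 0.5, 0.4]
finger_gap: 0.0851
finger_force: 0.0
```

>>> arm_command([
  [[-0.02, -0.02, 0, 0], [-0.04, -0.04, 0.01, 0], [-0.07, -0.06, 0.02, 0], [-0.08, -0.08, 0.03, 0], [-0.085, -0.09, 0.04, 0], [-0.085, -0.09, 0.04, 0], [-0.085, -0.09, 0.04, 0]],
])

```text
time: 2.28
tool_pos: [0.5403, -0.0033, 0.1914]
eef_rot: [-0.0, 0.122, 0.992, 0.0]
wrist_force: [-0.3, -0.0, 0.4]
finger_gap: 0.0852
finger_force: 0.0
```

Run:
```python
from h import *
c=snap('wrist','w1'); s=get_state(); print(s['time'],s['tool_pos'],s['wrist_force'],c['position']);M=R.from_quat(s['eef_rot'],scalar_first=True).as_matrix();print(M.round(3))
for p in [(.528,-.0407,.072),(.5505,.0098,.042),(.4348,.1994,.119)]: print(proj(c,p,True))
```

```text
2.325 [ 0.5404948  -0.00316633  0.19160319] [-0.25468878  0.50629962  0.8130984 ] [0.46944688 0.01439767 0.33415952]
[[-0.97   0.242  0.   ]
 [ 0.242  0.97   0.001]
 [-0.     0.001 -1.   ]]
(np.float64(230.96019566176386), np.float64(205.1544306424524))
(np.float64(293.9820297353127), np.float64(206.7067036455584))
(np.float64(499.31505630072695), np.float64(37.082751169271404))
```

View pics/w1.png

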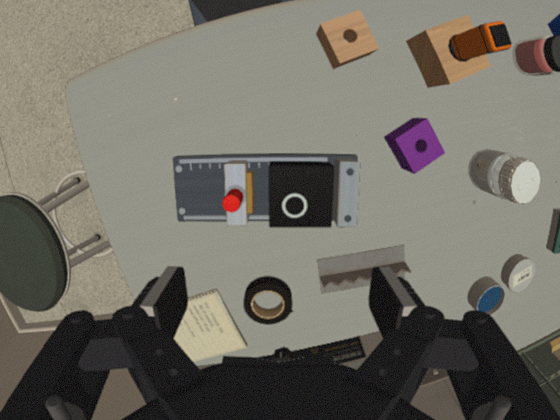

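The wrist view shows the knob at (231,202) and the ring at (295,205), within 3 px of the predictions. The gauge is aligned with the tool. I'm descending over the knob to grip it.

>>> arm_command([
  [[0.003, -0.02, 0, 0], [0.003, -0.039, 0.02, 0], [0.003, -0.039, 0.06, 0], [0.003, -0.039, 0.1, 0], [0.003, -0.039, 0.13, 0], [0.003, -0.039, 0.143, 0], [0.003, -0.039, 0.143, 0]],
])

```text
time: 3.2
tool_pos: [0.5276, -0.0422, 0.0481]
eef_rot: [-0.001, 0.123, 0.992, -0.0]
wrist_force: [-0.4, 0.0, 0.5]
finger_gap: 0.0851
finger_force: 0.0
```

>>> arm_command([
  [[0, 0, 0, 0], [0, 0, 0, 0], [0, 0, 0, 0], [0, 0, 0, 0], [0, 0, 0, 0], [0, 0, 0, 0]],
], gripper=-1)

```text
time: 3.95
tool_pos: [0.5285, -0.0414, 0.049]
eef_rot: [0.0, 0.123, 0.992, 0.0]
wrist_force: [0.0, 0.6, 4.8]
finger_gap: 0.0142
finger_force: 58.4
```

>>> arm_command([
  [[0, 0.004, 0, 0], [0, 0.008, 0, 0], [0, 0.012, 0, 0], [0, 0.015, 0, 0], [0, 0.018, 0, 0], [0, 0.018, 0, 0]],
])

```text
time: 4.7
tool_pos: [0.5322, -0.0264, 0.049]
eef_rot: [-0.0, 0.124, 0.992, -0.001]
wrist_force: [-1.5, -3.4, 5.5]
finger_gap: 0.0132
finger_force: 58.5
```

>>> arm_command([
  [[0, 0.001, 0, 0], [0, 0.002, 0, 0], [0, 0.003, 0, 0], [0, 0.003, 0, 0]],
])

```text
time: 5.2
tool_pos: [0.5327, -0.0242, 0.049]
eef_rot: [-0.0, 0.124, 0.992, -0.001]
wrist_force: [-1.8, -5.1, 5.0]
finger_gap: 0.0141
finger_force: 58.5
```

>>> arm_command([
  [[0, 0.001, 0, 0], [0, 0.002, 0, 0], [0, 0.003, 0, 0], [0, 0.004, 0, 0], [0, 0.004, 0, 0]],
])

```text
time: 5.82
tool_pos: [0.5335, -0.021, 0.049]
eef_rot: [-0.0, 0.125, 0.992, -0.002]
wrist_force: [-1.6, -5.6, 6.3]
finger_gap: 0.0141
finger_force: 58.6
```

>>> arm_command([
  [[0, 0.001, 0, 0], [0, 0.002, 0, 0], [0, 0.003, 0, 0], [0, 0.003, 0, 0]],
])

```text
time: 6.32
tool_pos: [0.5342, -0.0181, 0.049]
eef_rot: [-0.0, 0.125, 0.992, -0.002]
wrist_force: [-1.8, -7.2, 6.9]
finger_gap: 0.0133
finger_force: 58.6
```

>>> arm_command([
  [[0, 0.001, 0, 0], [0, 0.002, 0, 0], [0, 0.002, 0, 0]],
])

```text
time: 6.7
tool_pos: [0.5346, -0.0165, 0.049]
eef_rot: [-0.0, 0.125, 0.992, -0.002]
wrist_force: [-2.0, -6.8, 7.1]
finger_gap: 0.0142
finger_force: 58.6
```

>>> arm_command([
  [[0, 0.001, 0, 0], [0, 0.002, 0, 0], [0, 0.002, 0, 0]],
])

```text
time: 7.08
tool_pos: [0.5347, -0.0159, 0.049]
eef_rot: [-0.001, 0.125, 0.992, -0.003]
wrist_force: [-1.8, -9.1, 6.8]
finger_gap: 0.0135
finger_force: 58.7
```

Run:
```python
from h import *
snap('wrist','w2'); c=snap('scene','s2'); s=get_state(); print(s['time'],s['tool_pos'],s['wrist_force'])
cv2.imwrite('pics/c2.png',np.hstack([cv2.resize(cv2.imread('pics/s2.png')[205:295,305:405],(500,450),interpolation=2),cv2.resize(cv2.imread('pics/w2.png')[40:340,140:340],(300,450),interpolation=2)]))
```

```text
7.175 [ 0.53470102 -0.01590023  0.0489374 ] [-2.81874112 -9.01440203  7.00866659]
```

View pics/c2.png

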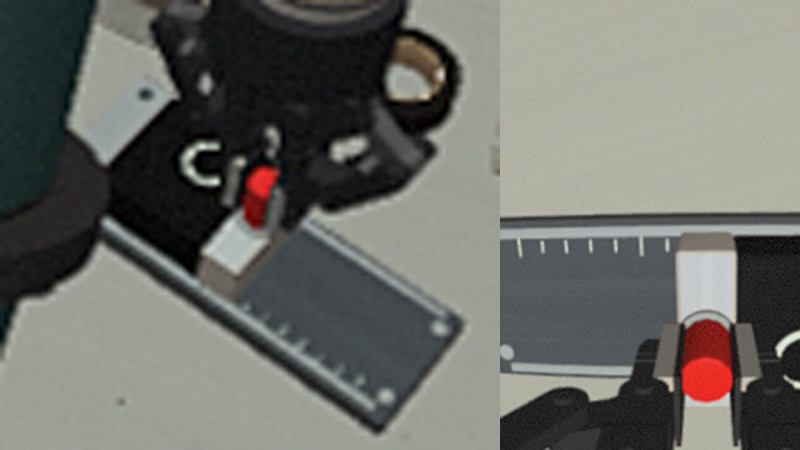

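The crop shows no brass shoe between the jaw and the pad, so it is pressed in, and the force is starting to climb. I'll give one last small push to confirm the end.

>>> arm_command([
  [[0, 0.001, 0, 0], [0, 0.003, 0, 0], [0, 0.003, 0, 0]],
])

```text
time: 7.55
tool_pos: [0.5347, -0.0158, 0.049]
eef_rot: [-0.001, 0.126, 0.992, -0.004]
wrist_force: [-3.7, -13.9, 7.0]
finger_gap: 0.014
finger_force: 59.0
```

>>> arm_command([
  [[0, -0.002, 0, 0], [0, -0.004, 0, 0], [0, -0.004, 0, 0]],
])

```text
time: 7.92
tool_pos: [0.5347, -0.0159, 0.049]
eef_rot: [-0.0, 0.125, 0.992, -0.002]
wrist_force: [-1.7, -7.1, 6.6]
finger_gap: 0.0138
finger_force: 58.7
```

>>> arm_command([
  [[0, -0.001, 0, 0], [0, -0.002, 0, 0], [0, -0.002, 0, 0]],
])

```text
time: 8.3
tool_pos: [0.5347, -0.016, 0.049]
eef_rot: [-0.0, 0.124, 0.992, -0.001]
wrist_force: [-2.2, -4.8, 5.3]
finger_gap: 0.0137
finger_force: 58.7
```

>>> arm_command([
  [[0, 0, 0, 0], [0, 0, 0, 0], [0, 0, 0, 0], [0, 0, 0, 0], [0, 0, -0.03, 0], [0, 0, -0.08, 0], [0, 0, -0.13, 0], [0, 0, -0.18, 0], [0, 0, -0.2, 0]],
], gripper=1)

```text
time: 9.43
tool_pos: [0.5367, -0.0134, 0.2515]
eef_rot: [0.003, 0.123, 0.992, 0.001]
wrist_force: [-0.4, 1.0, -0.5]
finger_gap: 0.0858
finger_force: 0.0
```

Run:
```python
from h import *
c=snap('wrist','w3'); s=get_state(); print(s['tool_pos'],s['wrist_force'],s['finger_gap'],s['joint_positions'].round(2))
for p in [(.5505,.0098,.042),(.4348,.1994,.119),(.4348,.1994,.051)]: print(proj(c,p,True))
cv2.imwrite('pics/w3b.png',cv2.resize(cv2.imread('pics/w3.png')[0:270,160:520],(800,600),interpolation=2))
```

```text
[ 0.53754694 -0.01344263  0.25290566] [0.26598241 0.14377971 1.4371111 ] 0.08532541180520851 [-0.18  0.33  0.15  2.02 -0.07  0.79  1.34]
(np.float64(300.7703395972866), np.float64(192.40125947490725))
(np.float64(470.9430329924255), np.float64(50.59645134863476))
(np.float64(439.10882050013913), np.float64(59.8952514960711))
```

View pics/w3b.png

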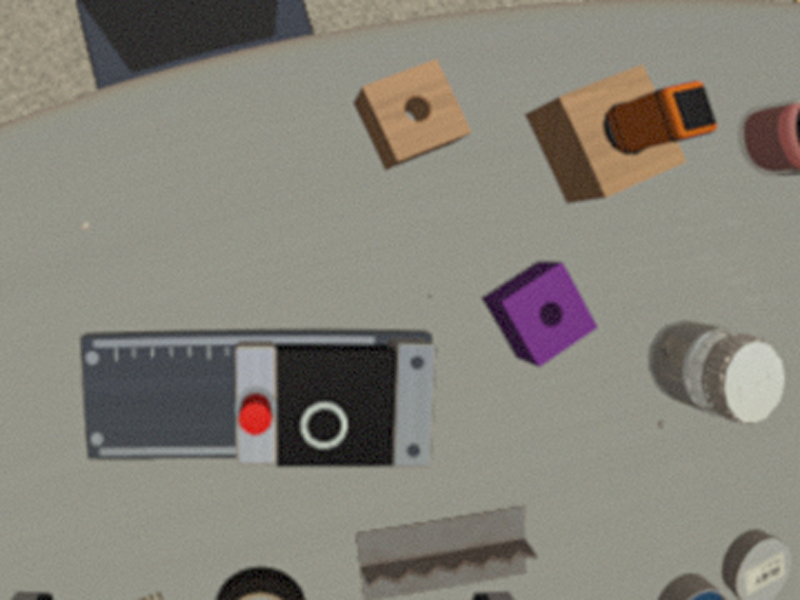

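Run:
```python
from h import *
c=load('w3'); g=lambda x,y,z: onz(c,160+x*.45-.3,y*.45-.3,z,True)
print('ring',g(324,425,.042).round(4),'button',g(694,107,.119).round(4),'knob',g(256,413,.072).round(4))
q=[g(x,y,.116) for x,y in [(664,88),(699,82),(716,131),(680,140)]]
for i in range(4):
    d=q[(i+1)%4]-q[i]; print(np.linalg.norm(d).round(4),np.degrees(np.arctan2(d[1],d[0])).round(1))
t=[g(x,y,.051) for x,y in [(560,98),(645,66),(685,160),(605,196)]]
print('stand',np.mean(t,0)); 
for i in range(4):
    d=t[(i+1)%4]-t[i]; print(np.linalg.norm(d).round(4),np.degrees(np.arctan2(d[1],d[0])).round(1))
d=g(397,465,.042)-g(278,466,.042); print('pad side',np.linalg.norm(d),np.degrees(np.arctan2(d[1],d[0])))
cs=[g(x,y,.042) for x,y in [(278,345),(398,345),(395,465),(278,466)]]; print('pad c',np.mean(cs,0))
s=get_state();M=R.from_quat(s['eef_rot'],scalar_first=True).as_matrix();print(s['tool_pos'],M.round(3))
```

```text
ring [0.5502 0.0153 0.042 ] button [0.4322 0.2015 0.119 ] knob [ 0.5299 -0.0144  0.072 ]
0.02 95.1
0.0227 8.0
0.0213 -83.1
0.0234 -175.1
stand [0.43260913 0.20306531 0.051     ]
0.0568 103.2
0.0537 12.4
0.0558 -76.3
0.0542 -166.5
pad side 0.061086137584493765 76.41992251598181
pad c [0.54240636 0.02422327 0.042     ]
[ 0.53754694 -0.01344263  0.25290566] [[-0.97   0.244  0.008]
 [ 0.244  0.97   0.001]
 [-0.007  0.003 -1.   ]]
```

The jaw is against the pad and the pad against the stop. The ring, knob and probe agree between views to within 3–4 mm. I'm going above the probe.

>>> arm_command([
  [[0.02, 0.025, 0, -0.06], [0.05, 0.06, 0, -0.13], [0.08, 0.1, 0, -0.2], [0.115, 0.14, 0.02, -0.27], [0.145, 0.172, 0.04, -0.34], [0.153, 0.182, 0.07, -0.37], [0.153, 0.182, 0.09, -0.37], [0.153, 0.182, 0.09, -0.37], [0.153, 0.182, 0.09, -0.37]],
])

```text
time: 10.6
tool_pos: [0.4316, 0.2002, 0.1585]
eef_rot: [0.0, -0.061, 0.998, -0.0]
wrist_force: [-0.2, -0.1, -0.1]
finger_gap: 0.0854
finger_force: 0.0
```

Run:
```python
from h import *
c=snap('wrist','w4'); s=get_state(); print(s['time'],s['tool_pos'],s['wrist_force'],s['joint_positions'].round(2));M=R.from_quat(s['eef_rot'],scalar_first=True).as_matrix();print(M.round(3))
for p in [(.4335,.2005,.119),(.4335,.2005,.051)]: print(proj(c,p,True))
cv2.imwrite('pics/w4b.png',cv2.resize(cv2.imread('pics/w4.png')[120:420,80:480],(800,600),interpolation=2))
```

```text
10.65 [0.43186865 0.20026809 0.15882575] [ 0.07004602  0.44154746 -0.12895389] [-0.52  0.4  -0.01  2.22  0.01  0.52  1.15]
[[-0.993 -0.122  0.001]
 [-0.122  0.993  0.   ]
 [-0.001  0.    -1.   ]]
(np.float64(277.48322218557666), np.float64(246.96512786893186))
(np.float64(277.6094478747413), np.float64(214.67724646516018))
```

View pics/w4b.png

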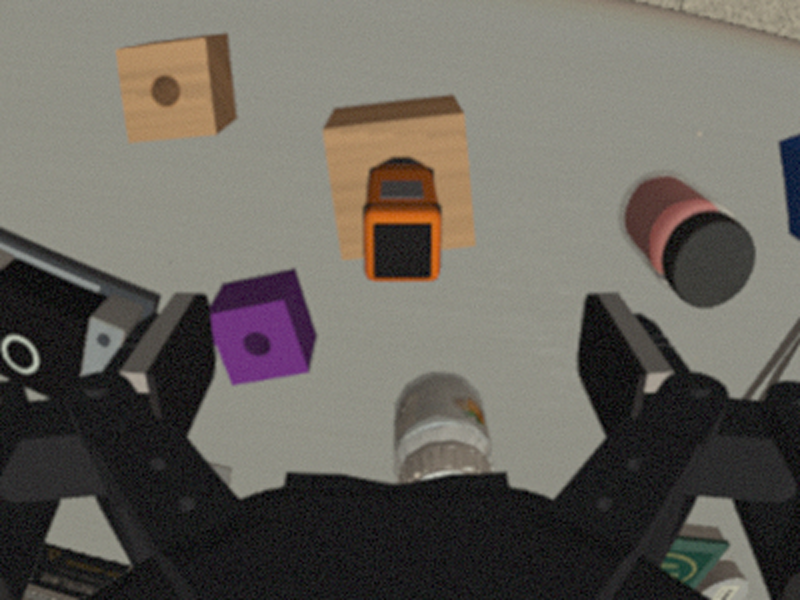

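The handle's top is at crop (402,251), i.e. px (281,245), square with the tool and about 2 mm toward +y of prediction. The jar and bottle are clear. I'm descending and gripping.

>>> arm_command([
  [[-0.001, 0.002, 0.01, 0], [-0.001, 0.002, 0.03, 0], [-0.001, 0.002, 0.055, 0], [-0.001, 0.002, 0.08, 0], [-0.001, 0.002, 0.092, 0], [-0.001, 0.002, 0.092, 0], [-0.001, 0.002, 0.092, 0]],
])

```text
time: 11.52
tool_pos: [0.4326, 0.2027, 0.0669]
eef_rot: [0.001, -0.062, 0.998, 0.0]
wrist_force: [0.4, -0.3, -0.1]
finger_gap: 0.0855
finger_force: 0.0
```

>>> arm_command([
  [[0, 0, 0, 0], [0, 0, 0, 0], [0, 0, 0, 0], [0, 0, 0, 0], [0, 0, 0, 0], [0, 0, 0, 0]],
], gripper=-1)

```text
time: 12.28
tool_pos: [0.4322, 0.2026, 0.0667]
eef_rot: [0.0, -0.062, 0.998, 0.0]
wrist_force: [0.2, -0.4, 6.0]
finger_gap: 0.0236
finger_force: 58.7
```

>>> arm_command([
  [[0, 0, -0.005, 0], [0, 0, -0.015, 0], [0, 0, -0.025, 0], [0, 0, -0.035, 0], [0, 0, -0.045, 0], [0, 0, -0.06, 0], [0, 0, -0.075, 0], [0, 0, -0.085, 0], [0, 0, -0.085, 0], [0, 0, -0.085, 0]],
])

```text
time: 13.52
tool_pos: [0.4318, 0.2023, 0.1511]
eef_rot: [-0.0, -0.062, 0.998, -0.0]
wrist_force: [0.0, -0.0, -0.8]
finger_gap: 0.0232
finger_force: 58.8
```

Run:
```python
from h import *
c=snap('side','sd5');w=snap('wrist','w5'); s=get_state(); print(s['time'],s['tool_pos'],s['wrist_force'],s['finger_gap']);M=R.from_quat(s['eef_rot'],scalar_first=True).as_matrix();print(M.round(3))
d=np.array([.5503,.0151,0])-s['tool_pos']; print('tool delta',(M.T@d).round(4))
u,v=map(int,proj(c,s['tool_pos'])); print(u,v)
a=cv2.resize(cv2.imread('pics/sd5.png')[max(0,v-80):v+80,u-60:u+60],(450,600),interpolation=2)
b=cv2.resize(cv2.imread('pics/w5.png')[140:420,200:360],(343,600),interpolation=2)
cv2.imwrite('pics/c5.png',np.hstack([a,b]))
```

```text
13.625 [0.43167856 0.20226372 0.15086252] [-0.18441313  1.05497711 -1.1731488 ] 0.02357268780409184
[[-0.992 -0.123 -0.001]
 [-0.123  0.992 -0.001]
 [ 0.001 -0.    -1.   ]]
tool delta [-0.0949 -0.2003  0.1509]
314 183
```

View pics/c5.png

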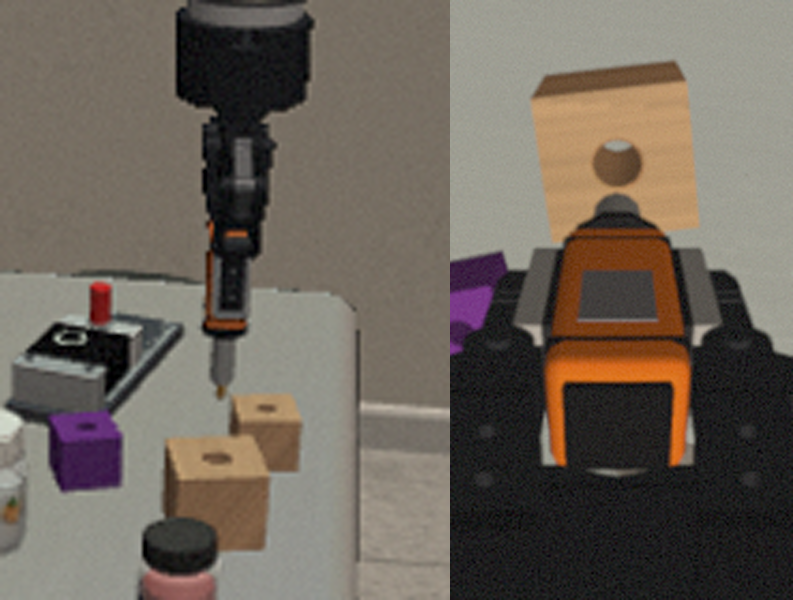

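Run:
```python
from h import *
w=load('w5');c=load('sd5');s=get_state()
print('button',onz(w,279.3,338,.2032,True)-s['tool_pos'])
d=ray(c,312.5,208.1);p=np.array(c['position'])
# ray at tip: at y of tool
t=(s['tool_pos'][1]-p[1])/d[1]; print('tip@y',p+d*t, 'tcp',s['tool_pos'])
```

```text
button [-0.00133332  0.00071     0.05233748]
tip@y [0.43227135 0.20226372 0.0908908 ] tcp [0.43167856 0.20226372 0.15086252]
```

>>> arm_command([
  [[-0.01, -0.02, 0, 0], [-0.025, -0.05, 0, 0], [-0.04, -0.085, 0, 0], [-0.055, -0.12, 0, 0], [-0.072, -0.155, 0, 0], [-0.088, -0.185, 0, 0], [-0.094, -0.2, 0, 0], [-0.094, -0.2, 0, 0], [-0.094, -0.2, 0, 0]],
])

```text
time: 14.75
tool_pos: [0.5487, 0.0172, 0.151]
eef_rot: [-0.001, -0.063, 0.998, 0.0]
wrist_force: [-0.3, 0.8, -1.6]
finger_gap: 0.0234
finger_force: 58.9
```

>>> arm_command([
  [[-0.001, -0.002, 0.01, 0], [-0.001, -0.002, 0.025, 0], [-0.001, -0.002, 0.036, 0], [-0.001, -0.002, 0.042, 0], [-0.001, -0.002, 0.042, 0], [-0.001, -0.002, 0.042, 0]],
])

```text
time: 15.5
tool_pos: [0.5514, 0.0136, 0.1095]
eef_rot: [0.0, -0.062, 0.998, -0.0]
wrist_force: [0.0, 0.4, -0.9]
finger_gap: 0.0233
finger_force: 58.9
```

Run:
```python
from h import *
c=snap('side','sd6');w=snap('wrist','w6');z=snap('scene','s6'); s=get_state(); print(s['time'],s['tool_pos'],s['wrist_force'])
P=[.5503,.0151,.042]; o=[]
for n,cc,f in (('sd6',c,0),('s6',z,0),('w6',w,1)):
    u,v=proj(cc,P,f); print(n,u,v); u,v=int(u),int(v); h=35 if not f else 60
    o.append(cv2.resize(cv2.imread(f'pics/{n}.png')[v-h:v+h,u-h:u+h],(266,266) if f else (266,266),interpolation=2))
cv2.imwrite('pics/c6.png',cv2.resize(np.hstack(o),(798,266)))
```

```text
15.65 [0.5515323  0.0136462  0.10974304] [-0.29596947 -0.81809742 -1.66065277]
sd6 272.33436941160625 192.12183405759376
s6 345.8356098618212 237.42528272566767
w6 279.7500250867196 227.10204982094754
```

View pics/c6.png

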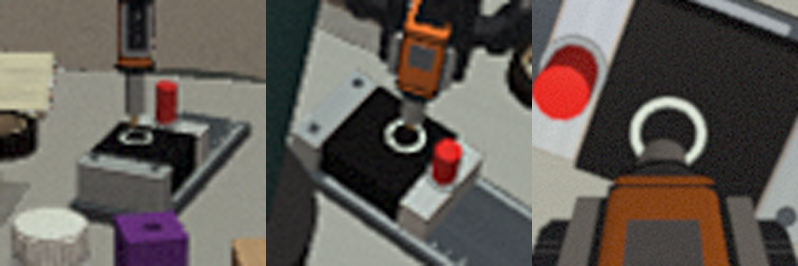

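The ring in the wrist view is at px (280,227), exactly as predicted. The tip is about 1.5 mm off, so I'll correct that and press in steps.

>>> arm_command([
  [[0.001, 0.0015, 0, 0], [0.001, 0.0015, 0.002, 0], [0.001, 0.0015, 0.004, 0], [0.001, 0.0015, 0.006, 0], [0.001, 0.0015, 0.008, 0], [0.001, 0.0015, 0.009, 0], [0.001, 0.0015, 0.009, 0], [0.001, 0.0015, 0.009, 0]],
])

```text
time: 16.65
tool_pos: [0.55, 0.015, 0.1004]
eef_rot: [0.0, -0.062, 0.998, -0.0]
wrist_force: [-0.4, -0.0, 1.0]
finger_gap: 0.0233
finger_force: 58.9
```

Run:
```python
from h import *
import time
s=get_state(); print(s['time'],s['tool_pos'],s['wrist_force'])
F=[]
for i in range(6): capture('side'); s=get_state(); F.append(np.r_[s['wrist_force'],s['tool_pos']])
print(np.mean(F,0).round(4))
```

```text
16.65 [0.55000444 0.01500129 0.10038995] [-0.38266269 -0.02591544  1.03528864]
[-0.2207  0.1113  0.167   0.55    0.015   0.1004]
```

>>> arm_command([
  [[0, 0, 0.001, 0], [0, 0, 0.002, 0], [0, 0, 0.003, 0], [0, 0, 0.004, 0], [0, 0, 0.004, 0], [0, 0, 0.004, 0]],
])

```text
time: 17.7
tool_pos: [0.55, 0.015, 0.0964]
eef_rot: [0.0, -0.062, 0.998, -0.0]
wrist_force: [-1.2, 0.5, 2.8]
finger_gap: 0.0233
finger_force: 59.0
```

Run:
```python
from h import *
F=[]
for i in range(8):
    c=capture('side'); s=get_state(); F.append(np.r_[s['wrist_force'],s['tool_pos']])
print(s['time'],np.mean(F,0).round(4),s['finger_force'])
c=snap('side','sd7');w=snap('wrist','w7');z=snap('scene','s7')
P=[.5503,.0151,.042]; o=[]
for n,cc,f in (('sd7',c,0),('s7',z,0),('w7',w,1)):
    u,v=map(int,proj(cc,P,f)); h=25 if not f else 60
    o.append(cv2.resize(cv2.imread(f'pics/{n}.png')[v-h:v+h,u-h:u+h],(266,266),interpolation=2))
cv2.imwrite('pics/c7.png',np.hstack(o))
```

```text
18.1 [-0.6631 -0.4804  1.9869  0.55    0.015   0.0964] 59.03176724910736
```

View pics/c7.png

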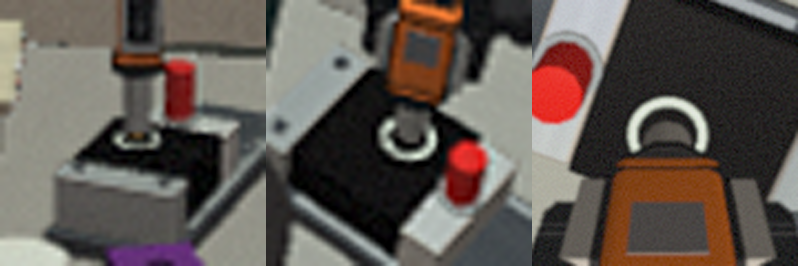

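The tip is centred in the ring in all three views. The contact force of about 3 N corresponds to roughly 5.5–6 mm of sink, with the probe upright and the jaw still nipping the pad.

```bash
python3 -c "
from rig import *
print(sign_off())"
```

```text
the job is handed in; nothing more can be done
None
```

The job is handed in, and no verdict came back: the jaw is nipping the pad against the stop, and the probe is held upright in the ring with its tip sunk about 5.5–6 mm (estimated from the contact force and height).

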